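# Drive the spring pin flush with the mallet

### The job

On the fitter's bench, pick up the wooden mallet and strike the slotted spring pin in the workpiece held in the green vice until the pin is flush with the boss it stands in; use the mallet, not the fingers, on it. Leave the mushroom-knob plunger of the dark index fixture, the steel hammer and the file alone. Afterwards stand the mallet back on the bench on its head, clear of the vice, and let go.

Things in the scene. Friction and masses are not known exactly. Their poses are not given: they have to be found in the camera images.
- mallet: Wooden mallet, 0.33 kg. It starts standing on one square face of its head on the bench (z = 0), handle level. Origin: centre of the head's striking face that rests on the bench; z up through the head; the handle runs out along -x. Head 56 (x) x 50 (y) x 80 (z) mm, so its upper face is at z = 80 mm; the lower face is the one to strike with. Handle 20 mm thick (y) x 26 mm high (z), from x = -28 to -188 mm, its axis at z = 45 mm. The mallet balances at about x = -11 mm.
- mallet_grip (a point): A good place to grip the mallet's handle across its 20 mm thickness: on the handle's axis, 55 mm from the head's middle along -x (27 mm clear of the head), 45 mm above the striking face. Axes as the mallet's.
- vice: Low green machine vice 220 (x) x 100 (y) mm, fixed to the bench, its screw and T-bar reaching to x = -146 mm; jaws 72 mm high. Origin: centre of its underside. It clamps a bright steel workpiece 50 x 60 mm, with a round darker boss of 36 mm diameter at x = y = 0 whose flat top, 90 mm above the bench, is the highest part apart from the pin.
- pin_top (a point): Centre of the top end of the slotted spring pin: a plain upright bright tube, dark bore, 12 mm in diameter, in the middle of the boss in the vice, standing 12 to 16 mm proud at the start. Flush means this point at the boss's top, 90 mm above the bench.
- pin (a joint): How far the spring pin has been driven down (m): 0 = 16 mm proud, 0.016 = flush (stop). It starts at 0 to 0.004. The hole grips it: it moves under about 7 N and stays where it is left, so a blow or a push with the mallet drives it.
- plunger_top (a point): Top of the sprung plunger with a black mushroom knob, 38 mm in diameter, on the index fixture (dark steel base 160 x 110 mm with a bright block, fixed to the bench); the knob's top is 116 mm above the bench. To be left alone. Vice and fixture may change places.
- plunger (a joint): How far the sprung plunger is pressed down (m): 0 = up, 0.012 = fully in. Must stay up.
- hammer: Steel-headed hammer lying on the bench beyond the work, about 0.3 m long, handle along its -x. A bystander, not to be moved.
- file: Flat file with a blue and yellow handle lying on the bench beyond the work: blade 170 mm along its +x, handle 100 mm along -x, 24 mm high. A bystander, not to be moved.
There are look-alikes about, which are no part of the job. Of the things that look like the part that bears plunger_top, the smallest one is meant.

How it is judged:
By the outcome, as a careful person would: the job done as asked, in the order asked, and still so for the second after the job is handed in, with the robot touching nothing.
It also fails if it takes over 43 s, if anything falls off the work surface, if the arm or the gripper's body presses on something with over 40 N, if the wrist force passes 120 N, or if a joint passes its speed limit or range.

### The arm

A 6-joint arm with a two-finger parallel gripper is mounted at the origin on the work surface. World frame = base frame: x ahead of the robot, y to its left, z up, the work surface at z = 0. Lengths are in m, angles in rad, forces in N, time in s.
With the tool pointing down it reaches from about 0.375 to 0.925 m from the base axis. Payload 5.7 kg.
Tool frame: the origin (TCP) lies midway between the tips of the shut fingers; the grasp point (between the pads) lies 19 mm behind it; z points along the fingers, y is the line along which they close (so a half turn about z gives the same grasp; the last joint's range is limited). The gripper opens to 85 mm and grips with 20 to 120 N. Pads are 22 mm wide; open, the fingers measure 114 mm over their backs; the gripper's body (76 mm by 85 mm) begins 54 mm behind the grasp point. The pads swing forward as they close: fully open they stand 13 mm farther back than shut.
Start: joints at [1.091, 0.359, 1.51, -0, 1.272, -0.115], TCP at [0.214, 0.56, 0.231] pointing down, gripper open.
Joint ranges: [-2.97, 2.97], [-1.01, 2.36], [0.21, 2.38], [-0.96, 4.11], [0.2, 2.71], [-2.98, 2.98]. Speed limits (rad/s): [2.39, 2.39, 3.14, 3.14, 3.14, 3.14].

### API

Orientations are given as [roll, pitch, yaw] about the fixed x, y, z axes, in that order (R = Rz(yaw) Ry(pitch) Rx(roll)).
In Python, from bench import ctrl gives the robot as it stands.
- The arm moves only by the tool carry_out, never from a script. Its argument "commands" is a list of rows, each a list of 2 entries, a list of its own where there are three numbers: the shift along the tool's x, y, z in m, then the turn about the tool's z in rad. In form: [[[dx, dy, dz], yaw], ...]. A call has exactly 10 rows; each row shifts and turns the commanded pose from where the row before left it, along the tool's axes as they then stand; what a row does not reach is not made up. A row lasts 1/10 s, in which the tool goes at most 50 mm and 8.59 degrees, less where a joint would pass 70% of its speed; a pose out of reach is approached as far as the arm can. A call is refused whole if a number of a shift passes 0.05 or a number of a turn 0.15, either way. A call with a gripper value outside its range is refused whole. "claw" is the closure, from 0 (fully open) to 1 (shut), set as the call begins (left out, the last holds). The fingers move at their own pace and stop on an object; the grip force is fixed at half the most. Time passes only in rows, so rows that do not move let the fingers close, or fill a call up. It gives the time, the measured TCP pose, the force, the opening and the grip force at its end, in the units of the state.
- ctrl.read_state(): the state, without advancing time (a new reading comes with each control period).
- ctrl.capture(name): name is "scene" or "side" or "wrist"; returns (picture, depth): 384x512x3 uint8, blue, green, red; 384x512 float32, m along the optical axis (not along the pixel's ray), 0 where there is no reading.
- ctrl.camera_info(name): a dict with "intrinsics" (3x3 intrinsics, pixels), "eye" and "orientation" of the camera in the world. Camera axes: x right, y down, z forward; pixel columns grow to the right and rows downward; lengths in m; the calibration is good to about 2 mm. A picture is of the moment at which its call begins: read the wrist's pose just before it. camera_info takes no time and is no camera call; for the wrist camera it gives the pose at the moment of the call.
- ctrl.finish_job(): hands the job in; it is judged then, once.
The state is a dict: "clock": time; "joint_pos": joint angles; "qd": joint speeds; "tau": joint torques, N m; "eef_pos": TCP position; "orientation": TCP orientation; "force": force on the tool from outside, world axes, zero at the start; "wrist_torque": the same for the moment, N m; "gripper_width": opening from 0.0 (shut) to 1.0 (fully open); "finger_force": force on a finger pad.
Only numpy, scipy, OpenCV 4.12 (cv2) and the standard library are available. Lean on these libraries where they do the work, as an engineer would, in place of code of your own. Each camera call takes 0.05 s, during which the arm holds its last target. There are 200 camera calls.

## Working session

There is one attempt and no reset: what is moved stays moved. The work goes in short steps, Python scripts to look and compute and a tool call to move; the robot and the scene stay as the last step left them, time stands still between calls to the robot, and variables do not carry over. Pictures are saved under pics/ and viewed, at most 10 in all, crops included, and the job is handed in when it is done.

Besides the shell and the picture viewer there is one more tool, called after ">>>" as name(argument=value, ...), one argument or row to a line, values as JSON. carry_out: Moves the arm, as the interface text tells. Its arguments: {"type":"object","properties":{"commands":{"type":"array"},"claw":{"type":"number"}},"required":["commands"]}

```bash
mkdir -p pics; ls
cat > h.py <<'E'
import numpy as np, cv2
from bench import ctrl
from scipy.spatial.transform import Rotation as Ro
def cam(n):
    i=ctrl.camera_info(n); o=np.array(i["orientation"],float)
    R=o if o.shape==(3,3) else Ro.from_euler('xyz',o).as_matrix()
    return np.array(i["intrinsics"]),np.array(i["eye"]),R
def grab(n):
    c=cam(n); p,d=ctrl.capture(n); return p,d,c
def cloud(d,c):
    K,e,R=c; v,u=np.mgrid[:d.shape[0],:d.shape[1]]
    P=np.stack([(u-K[0,2])/K[0,0]*d,(v-K[1,2])/K[1,1]*d,d],-1)
    return P@R.T+e
def ray(u,v,c,z):
    K,e,R=c; r=R@np.linalg.inv(K)@np.array([u,v,1.]); return e+r*(z-e[2])/r[2]
E
python3 - <<'E'
from h import *
for n in("scene","side","wrist"):
    print(n,ctrl.camera_info(n))
    p,d,c=grab(n); np.savez(f"{n}0.npz",p=p,d=d,K=c[0],e=c[1],R=c[2]); cv2.imwrite(f"pics/{n}0.png",p)
a=[cv2.imread(f"pics/{n}0.png") for n in("scene","side")]
cv2.imwrite("pics/both.png",cv2.resize(np.vstack(a),(400,600)))
print(ctrl.read_state())
E
```

```text
pics
scene {'intrinsics': array([[362.12665063,   0.        , 261.78353475],
       [  0.        , 362.12665063, 189.13927879],
       [  0.        ,   0.        ,   1.        ]]), 'eye': array([1.3625139 , 0.37769786, 0.80387657]), 'orientation': array([-2.21325919, -0.01591654,  2.12960076])}
side {'intrinsics': array([[421.57194962,   0.        , 254.27105804],
       [  0.        , 421.57194962, 194.78210647],
       [  0.        ,   0.        ,   1.        ]]), 'eye': array([-0.15479925, -0.82922902,  0.75756265]), 'orientation': array([-2.16039162, -0.02195548, -0.75912071])}
wrist {'intrinsics': array([[308.27726865,   0.        , 260.4451371 ],
       [  0.        , 308.27726865, 191.85715749],
       [  0.        ,   0.        ,   1.        ]]), 'eye': array([0.14543531, 0.58711709, 0.37317304]), 'orientation': array([2.84691696e+00, 1.80261148e-03, 1.20651167e+00])}
{'clock': 0.15, 'joint_pos': array([ 1.09090791e+00,  3.59350188e-01,  1.51122305e+00, -2.37732668e-05,
        1.27248762e+00, -1.15093312e-01]), 'qd': array([ 7.83222396e-05, -2.22430249e-03, -2.14082073e-03, -1.37891120e-03,
        5.75347512e-04,  5.57613150e-04]), 'tau': array([ 1.26009036e-03, -5.28026748e+01, -2.78931588e+01, -3.02798708e-04,
        8.33550235e-03,  2.67593759e-05]), 'eef_pos': array([0.2138136 , 0.56002863, 0.23062542]), 'orientation': array([-3.14013155e+00, -1.46045762e-04,  2.77680445e+00]), 'force': array([ 0.32718018,  0.90683117, -0.04656271]), 'wrist_torque': array([-0.01929063, -0.01405019, -0.00311525]), 'finger_force': 0.0, 'gripper_width': 0.9985464191368413}
```

View pics/scene0.png

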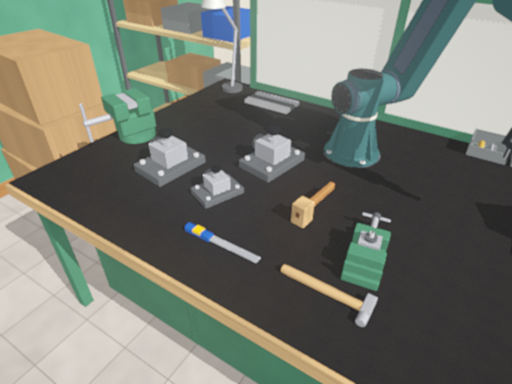

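View pics/side0.png

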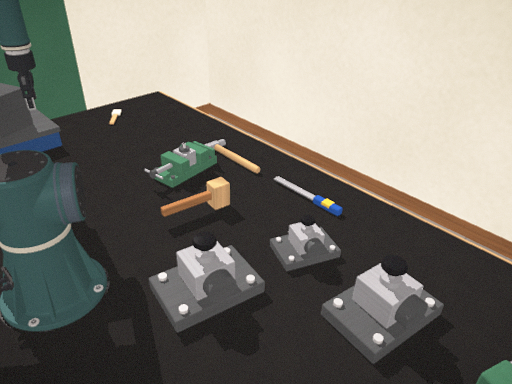

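The scene view shows:
- the mallet head at (303,211) with its handle running to (333,186)
- the low green vice with workpiece at (370,250)
- the hammer at (330,295) and the file at (225,243)
- three index fixtures at (170,158), (272,155) and (217,187), the last being the smallest

The side view shows the vice at (185,160), the mallet at (217,193) and the smallest fixture at (306,243). A tall green vice at (130,115) in the scene view and a tiny mallet at (115,116) in the side view are look-alikes. I'll measure the mallet and vice next, and make a crop to confirm.

Run:
```python
from h import *
L={}
for n in("scene","side"):
    z=np.load(n+"0.npz"); p,d=z["p"],z["d"]; c=(z["K"],z["e"],z["R"]); P=cloud(d,c)
    hsv=cv2.cvtColor(p,cv2.COLOR_BGR2HSV); H,S,V=cv2.split(hsv)
    def box(m,b):
        k=np.zeros_like(m); x0,y0,x1,y1=b; k[y0:y1,x0:x1]=1; return m&k&(d>0)
    bm,bv={"scene":((285,178,340,232),(335,205,400,290)),"side":((155,172,240,222),(140,132,232,190))}[n]
    m=box((H>5)&(H<28)&(S>80)&(V>90),bm)
    Q=P[m]; top=Q[Q[:,2]>.074]
    r=cv2.minAreaRect((top[:,:2]*1000).astype(np.float32)); print(n,"head top",len(top),top.mean(0).round(4),r,"zmax",np.percentile(Q[:,2],[50,95,99]))
    hd=Q[(Q[:,2]>.05)&(Q[:,2]<.064)]
    ha=Q[(Q[:,2]>.03)&(Q[:,2]<.066)]
    # handle: far from head
    far=Q[(np.linalg.norm(Q[:,:2]-top[:,:2].mean(0),axis=1)>.06)]
    f2=far[far[:,2]>.05]
    for q in (far,f2):
        if len(q)>5:
            l=cv2.fitLine((q[:,:2]).astype(np.float32),cv2.DIST_L2,0,.001,.001).ravel(); print(" handle",len(q),q.mean(0).round(4),l.round(4),np.degrees(np.arctan2(l[1],l[0])))
    g=box((H>50)&(H<95)&(S>70),bv); G=P[g]; G=G[(G[:,2]>.0)]
    t=G[(G[:,2]>.066)&(G[:,2]<.078)]; r=cv2.minAreaRect((t[:,:2]*1000).astype(np.float32)); print(" vice top",len(t),r)
    b=box(np.ones_like(g),bv); B=P[b]; uv=np.argwhere(b)[:,::-1]
    s=B[:,2]>.086; print(" high",s.sum(),B[s].round(4).tolist()[:40] if s.sum()<41 else B[s].mean(0), uv[s].min(0),uv[s].max(0), B[:,2].max())
    x0,y0,x1,y1=bv; L[n]=cv2.resize(p[y0:y1,x0:x1],(400,400),interpolation=cv2.INTER_CUBIC)
    x0,y0,x1,y1=bm; 
cv2.imwrite("pics/crop.png",np.hstack([L["scene"],L["side"]]))
```

```text
scene head top 174 [0.5247 0.0219 0.0772] ((522.2327880859375, 21.357118606567383), (50.11970138549805, 55.214908599853516), 82.66136169433594) zmax [0.04988612 0.07824133 0.07951885]
 handle 324 [0.389  0.0272 0.0309] [ 0.9998 -0.021   0.389   0.0272] -1.2007873
 handle 138 [0.4047 0.0379 0.0548] [ 0.992  -0.1264  0.4047  0.0379] -7.2621374
 vice top 655 ((569.469970703125, 256.78582763671875), (136.25001525878906, 99.51075744628906), 9.180719375610352)
 high 95 [0.56844786 0.25671486 0.09086854] [365 231] [377 241] 0.10450235459747892
side head top 184 [0.5168 0.0171 0.0789] ((518.3439331054688, 18.92940902709961), (53.1488151550293, 54.607444763183594), 84.30665588378906) zmax [0.05167149 0.07983473 0.08110818]
 handle 468 [0.3996 0.0398 0.0447] [0.969  0.2469 0.3996 0.0398] 14.296886
 handle 238 [0.3943 0.0342 0.0558] [ 0.9901 -0.1407  0.3943  0.0342] -8.088129
 vice top 330 ((566.1021118164062, 255.03390502929688), (137.73439025878906, 107.18292236328125), 8.169929504394531)
 high 61 [0.56203464 0.25280594 0.09244729] [179 143] [189 150] 0.1062252207505906
```

View pics/crop.png

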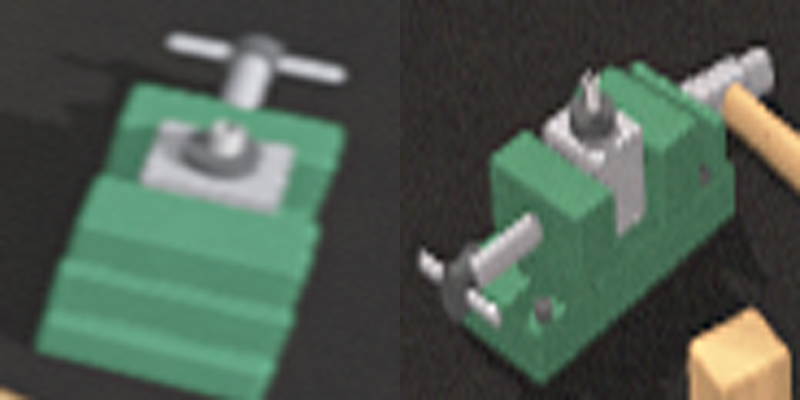

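The crop shows the low green vice with the bright workpiece, the dark boss and the slotted pin standing in it, at about scene (371,236) and side (184,147). This is the one meant. The mallet stands at about (0.520, 0.020) with yaw about -7.5°, its head top is at 80 mm and its size fits. The smallest fixture at scene (217,187) carries the plunger and lies well off my path. I'll turn to the mallet's yaw and stop near the vice for a wrist view.

>>> carry_out(
  commands=[
    [[0, 0, 0], -0.117],
    [[0, 0, 0], -0.117],
    [[-0.035, -0.034, 0], 0],
    [[-0.035, -0.034, 0], 0],
    [[-0.035, -0.034, 0], 0],
    [[-0.035, -0.034, 0], 0],
    [[-0.035, -0.034, 0], 0],
    [[-0.035, -0.034, 0], 0],
    [[-0.035, -0.034, 0], 0],
    [[-0.035, -0.034, 0], 0],
  ],
  claw=0,
)

```text
clock: 1.15
eef_pos: [0.457, 0.2525, 0.2312]
orientation: [-3.142, -0.0, 3.011]
force: [0.3, 0.7, 0.2]
gripper_width: 1.0
finger_force: 0.0
```

Run:
```python
from h import *
s=ctrl.read_state(); print(s["clock"],s["eef_pos"],s["orientation"],s["force"])
p,d,c=grab("wrist"); np.savez("w1.npz",p=p,d=d,K=c[0],e=c[1],R=c[2]); cv2.imwrite("pics/w1.png",p)
P=cloud(d,c); m=(d>0)&(P[...,2]>.086)&(P[...,2]<.115)&(np.hypot(P[...,0]-.566,P[...,1]-.256)<.04)
uv=np.argwhere(m)[:,::-1]; Q=P[m]; print(len(Q),uv.min(0),uv.max(0)); t=Q[Q[:,2]>.098]; print(len(t),t.mean(0),np.percentile(Q[:,2],[10,50,90,99]))
r=Q[Q[:,2]<.095]; print(cv2.minEnclosingCircle((r[:,:2]*1000).astype(np.float32)))
```

```text
1.15 [0.45695777 0.25252864 0.23123675] [-3.14158440e+00 -1.25584735e-04  3.01080333e+00] [0.28572833 0.73227061 0.17402006]
864 [262 259] [296 290]
149 [0.56204955 0.25876943 0.10421686] [0.08917224 0.09028231 0.10486121 0.10631033]
((563.5553588867188, 258.5367736816406), 18.642417907714844)
```

View pics/w1.png

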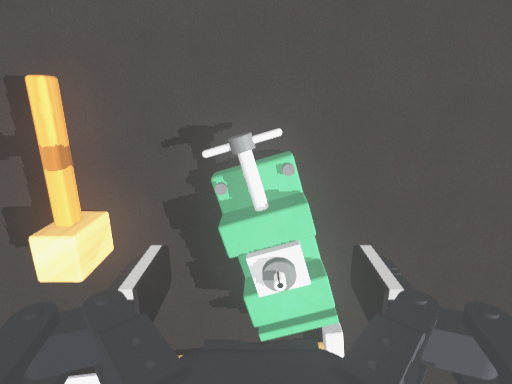

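The wrist view shows the pin at (280,283) on its boss, with the mallet at left: head at (70,245), handle up to (45,80). The boss measures (0.564, 0.258) with an 18.6 mm radius (18 expected), and the pin top is at z ≈ 0.105. I'll take the mallet's pose from the same picture.

Run:
```python
from h import *
z=np.load("w1.npz"); p,d=z["p"],z["d"]; P=cloud(d,(z["K"],z["e"],z["R"]))
m=(d>0); m[:,:20]=0; m[:,120:]=0; m[285:]=0; Q=P[m]; Q=Q[Q[:,2]>.03]
t=Q[Q[:,2]>.072]; print(len(t),cv2.minAreaRect((t[:,:2]*1000).astype(np.float32)),t[:,2].mean())
h=Q[(Q[:,2]>.05)&(Q[:,2]<.066)&(Q[:,0]<.485)]
l=cv2.fitLine(h[:,:2].astype(np.float32),cv2.DIST_L2,0,.001,.001).ravel(); print(len(h),h.mean(0),l,np.degrees(np.arctan(l[1]/l[0])),cv2.minAreaRect((h[:,:2]*1000).astype(np.float32)))
```

```text
2431 ((500.3407287597656, 101.37530517578125), (66.5938491821289, 222.52743530273438), 13.476698875427246) 0.08348905193101565
3313 [0.40462821 0.04114494 0.05689438] [ 0.9912579  -0.13193871  0.40462822  0.04114494] -7.581637 ((409.61590576171875, 38.32482147216797), (20.661182403564453, 153.8984832763672), 82.50233459472656)
```

>>> carry_out(
  commands=[
    [[-0.0077, -0.044, 0.02], 0],
    [[-0.0077, -0.044, 0.02], 0],
    [[-0.0077, -0.044, 0.02], 0],
    [[-0.0077, -0.044, 0.02], 0],
    [[-0.0077, -0.044, 0.02], 0],
    [[0, 0, 0.021], 0],
    [[0, 0, 0.021], 0],
    [[0, 0, 0.021], 0],
    [[0, 0, 0.021], 0],
    [[0, 0, 0.021], 0],
  ],
)

```text
clock: 2.2
eef_pos: [0.4657, 0.0312, 0.0254]
orientation: [-3.142, 0.0, 3.011]
force: [-0.3, 0.4, -0.8]
gripper_width: 1.006
finger_force: 0.0
```

>>> carry_out(
  commands=[
    [[0, 0, 0], 0],
    [[0, 0, 0], 0],
    [[0, 0, 0], 0],
    [[0, 0, 0], 0],
    [[0, 0, 0], 0],
    [[0, 0, 0], 0],
    [[0, 0, 0], 0],
    [[0, 0, 0], 0],
    [[0, 0, 0], 0],
    [[0, 0, 0], 0],
  ],
  claw=1,
)

```text
clock: 3.2
eef_pos: [0.4664, 0.031, 0.0273]
orientation: [-3.142, 0.002, 3.011]
force: [-0.6, -0.4, 6.9]
gripper_width: 0.23
finger_force: 59.8
```

Gripped: opening 0.23 × 85 ≈ 20 mm. Lift.

>>> carry_out(
  commands=[
    [[0, 0, -0.008], 0],
    [[0, 0, -0.015], 0],
    [[0, 0, -0.02], 0],
    [[0, 0, -0.022], 0],
    [[0, 0, -0.022], 0],
    [[0, 0, -0.022], 0],
    [[0, 0, -0.022], 0],
    [[0, 0, -0.015], 0],
    [[0, 0, -0.01], 0],
    [[0, 0, 0], 0],
  ],
)

```text
clock: 4.2
eef_pos: [0.4661, 0.0312, 0.1836]
orientation: [3.142, 0.002, 3.011]
force: [0.0, -0.3, -3.3]
gripper_width: 0.227
finger_force: 58.7
```

```bash
cat > look.py <<'E'
from h import *
import sys
s=ctrl.read_state(); T=s["eef_pos"]; R=Ro.from_euler('xyz',s["orientation"]).as_matrix(); print(s["clock"],T,s["orientation"][1:],s["force"],s["wrist_torque"])
out=[]
for n in("scene","side","wrist"):
    p,d,c=grab(n); out.append(p); P=cloud(d,c); H,S,V=cv2.split(cv2.cvtColor(p,cv2.COLOR_BGR2HSV))
    L=(P-T)@R  # tool frame: head lies along -x
    w=(d>0)&(H>5)&(H<28)&(S>70)&(V>70)&(abs(L[...,1])<.032)&(L[...,0]>-.1)&(L[...,0]<.16)&(abs(L[...,2])<.08)
    Q=L[w]; hd=Q[Q[:,0]<-.02]; ha=Q[Q[:,0]>.03]
    if len(hd)>20: print(n,len(hd),"head min/max tool xyz",np.percentile(hd,[1,99],axis=0).round(4).tolist())
    if len(ha)>20:
        u=[]
        for a in np.arange(.03,.14,.02):
            k=ha[(ha[:,0]>a)&(ha[:,0]<a+.02)]
            if len(k)>3: u.append((a+.01,np.percentile(k[:,2],5)))
        if len(u)>2: print("  handle top slope",np.polyfit(*np.array(u).T,1),)
cv2.imwrite(sys.argv[1],np.hstack([cv2.resize(out[0][120:320,220:476],(400,312)),cv2.resize(out[2],(400,312))]))
E
python3 look.py pics/l1.png
```

```text
4.2 [0.46612264 0.03116222 0.18357382] [2.16918962e-03 3.01083601e+00] [ 1.54536600e-03 -3.14236111e-01 -3.30410886e+00] [0.02699388 0.10431752 0.00148839]
scene 643 head min/max tool xyz [[-0.0863, -0.0252, -0.0516], [-0.031, 0.0238, 0.0271]]
  handle top slope [ 0.10738249 -0.0347759 ]
side 574 head min/max tool xyz [[-0.0799, -0.0295, -0.0524], [-0.0229, 0.0152, 0.0268]]
  handle top slope [ 0.00624408 -0.03107844]
wrist 1172 head min/max tool xyz [[-0.0257, -0.0126, -0.0349], [-0.0202, 0.0139, -0.0181]]
  handle top slope [-0.00764389 -0.02993737]
```

View pics/l1.png

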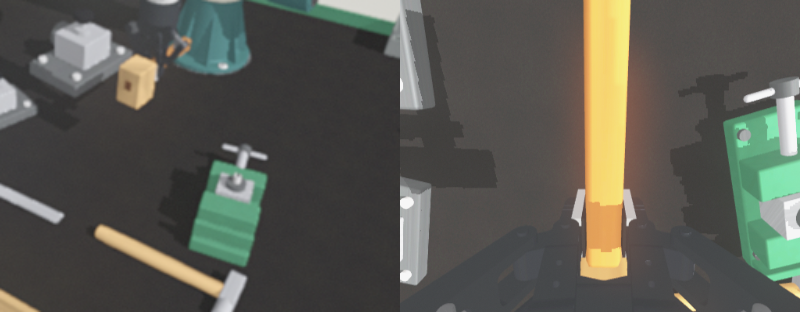

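The left half shows the mallet lifted, head at (137,82), with the vice at (235,190). The right half shows the handle held straight between the pads. It hangs level, face 27 mm below the TCP and head centre 55 mm ahead. I'll move it over the pin.

>>> carry_out(
  commands=[
    [[-0.001, 0.015, 0], 0],
    [[-0.0015, 0.03, 0], 0],
    [[-0.0015, 0.03, 0], 0],
    [[-0.0015, 0.03, 0], 0],
    [[-0.0015, 0.03, 0], 0],
    [[-0.0015, 0.03, 0], 0],
    [[-0.0015, 0.03, 0], 0],
    [[-0.0015, 0.03, 0], 0],
    [[-0.001, 0.013, 0], 0],
    [[0, 0, 0.02], 0],
  ],
)

```text
clock: 5.35
eef_pos: [0.5112, 0.2679, 0.1633]
orientation: [3.139, 0.004, 3.013]
force: [0.5, -0.4, -4.7]
gripper_width: 0.223
finger_force: 59.1
```

```bash
python3 look.py pics/l2.png
```

```text
5.35 [0.51116331 0.26793926 0.16325183] [0.0038186  3.01287946] [ 0.46673759 -0.3993143  -4.68283205] [0.00657416 0.08715839 0.01746672]
scene 753 head min/max tool xyz [[-0.0862, -0.0258, -0.052], [-0.0306, 0.0231, 0.0239]]
  handle top slope [ 0.14292273 -0.03422079]
side 447 head min/max tool xyz [[-0.0782, -0.0318, -0.0486], [-0.021, 0.0131, 0.0302]]
  handle top slope [-0.00066442 -0.02726596]
wrist 1021 head min/max tool xyz [[-0.0228, -0.0163, -0.032], [-0.0202, 0.0103, -0.0152]]
  handle top slope [-0.01587059 -0.02730501]
```

View pics/l2.png

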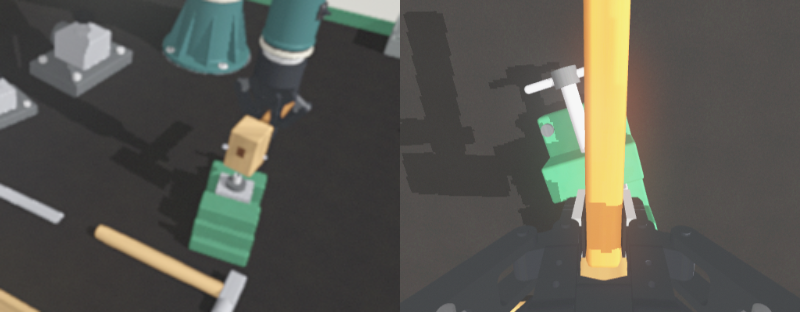

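The head hovers over the boss at left-half (245,150), with the pin at (236,182) beneath it. The head centre works out at about (0.564, 0.259), which is over the pin. Drive down, then check the force.

>>> carry_out(
  commands=[
    [[0, 0, 0.012], 0],
    [[0, 0, 0.013], 0],
    [[0, 0, 0.005], 0],
    [[0, 0, 0.003], 0],
    [[0, 0, 0.003], 0],
    [[0, 0, 0.003], 0],
    [[0, 0, 0.003], 0],
    [[0, 0, 0.002], 0],
    [[0, 0, 0], 0],
    [[0, 0, 0], 0],
  ],
)

```text
clock: 6.5
eef_pos: [0.5099, 0.266, 0.1182]
orientation: [3.14, 0.001, 3.011]
force: [0.3, -0.2, -3.8]
gripper_width: 0.223
finger_force: 59.3
```

```bash
python3 look.py pics/l3.png
```

```text
6.5 [0.50990495 0.2659956  0.11819193] [1.34581175e-03 3.01079491e+00] [ 0.28115772 -0.15683787 -3.76468999] [0.02475806 0.20204672 0.00298051]
scene 701 head min/max tool xyz [[-0.0864, -0.0256, -0.0519], [-0.0319, 0.0232, 0.0228]]
side 465 head min/max tool xyz [[-0.081, -0.031, -0.0538], [-0.0235, 0.0151, 0.0299]]
  handle top slope [ 0.01420838 -0.03277763]
wrist 1263 head min/max tool xyz [[-0.0266, -0.0124, -0.0365], [-0.0201, 0.014, -0.0201]]
  handle top slope [-0.00663788 -0.03140892]
```

No boss reaction yet, so I'll press on in small steps.

>>> carry_out(
  commands=[
    [[0, 0, 0.001], 0],
    [[0, 0, 0.001], 0],
    [[0, 0, 0.001], 0],
    [[0, 0, 0.001], 0],
    [[0, 0, 0.001], 0],
    [[0, 0, 0], 0],
    [[0, 0, 0], 0],
    [[0, 0, 0], 0],
    [[0, 0, 0], 0],
    [[0, 0, 0], 0],
  ],
)

```text
clock: 7.65
eef_pos: [0.509, 0.2659, 0.1165]
orientation: [3.141, 0.001, 3.011]
force: [-11.1, -2.3, 25.6]
gripper_width: 0.226
finger_force: 63.3
```

```bash
python3 look.py pics/l4.png
```

```text
7.65 [0.50898371 0.2658896  0.11645576] [1.21977731e-03 3.01083845e+00] [-11.09523674  -2.28184238  25.59056642] [-0.59460412  1.09302195 -0.25297549]
scene 703 head min/max tool xyz [[-0.0861, -0.0256, -0.0529], [-0.0305, 0.0231, 0.0219]]
side 460 head min/max tool xyz [[-0.0809, -0.0315, -0.0553], [-0.0244, 0.0169, 0.0259]]
  handle top slope [ 0.02527359 -0.03224556]
wrist 1226 head min/max tool xyz [[-0.0263, -0.0125, -0.037], [-0.0202, 0.0139, -0.0199]]
  handle top slope [ 0.01250201 -0.03154764]
```

>>> carry_out(
  commands=[
    [[0, 0, -0.006], 0],
    [[0, 0, -0.01], 0],
    [[0, 0, -0.014], 0],
    [[0, 0, -0.014], 0],
    [[0, 0, -0.014], 0],
    [[0, 0, -0.014], 0],
    [[0, 0, -0.014], 0],
    [[0, 0, -0.014], 0],
    [[0, 0, 0], 0],
    [[0, 0, 0], 0],
  ],
)

```text
clock: 8.8
eef_pos: [0.5091, 0.2655, 0.213]
orientation: [-3.142, 0.0, 3.011]
force: [0.3, -1.0, -3.6]
gripper_width: 0.222
finger_force: 59.1
```

```bash
python3 look.py pics/l5.png
python3 - <<'E'
from h import *
L=[]
for n,b in(("scene",(355,220,387,250)),("side",(168,130,200,160))):
    p,d,c=grab(n); P=cloud(d,c); r=np.hypot(P[...,0]-.564,P[...,1]-.258); ok=(d>0)&(P[...,2]<.11)&(P[...,2]>.08)
    a=P[ok&(r<.006)][:,2]; q=P[ok&(r>.009)&(r<.016)][:,2]
    print(n,len(a),np.median(a),a.max(),len(q),np.median(q))
    x0,y0,x1,y1=b; L.append(cv2.resize(p[y0:y1,x0:x1],(400,400),interpolation=cv2.INTER_CUBIC))
cv2.imwrite("pics/boss.png",np.hstack(L))
E
```

```text
8.8 [0.50908285 0.26546176 0.21303853] [1.08715344e-05 3.01080150e+00] [ 0.32065535 -0.98909205 -3.57931956] [-0.01565941  0.13675438 -0.01795139]
scene 818 head min/max tool xyz [[-0.0858, -0.0254, -0.052], [-0.031, 0.0235, 0.0247]]
  handle top slope [ 0.12151848 -0.03560537]
side 493 head min/max tool xyz [[-0.0798, -0.031, -0.0533], [-0.022, 0.0152, 0.0254]]
  handle top slope [ 0.00246866 -0.03033869]
wrist 1186 head min/max tool xyz [[-0.026, -0.0128, -0.0359], [-0.0201, 0.0136, -0.0191]]
  handle top slope [-0.00031819 -0.03069754]
scene 9 0.0885471007481965 0.0895713971018719 51 0.08739927215298049
side 2 0.08923609999466936 0.0896390991625654 23 0.0899370597593302
```

View pics/boss.png

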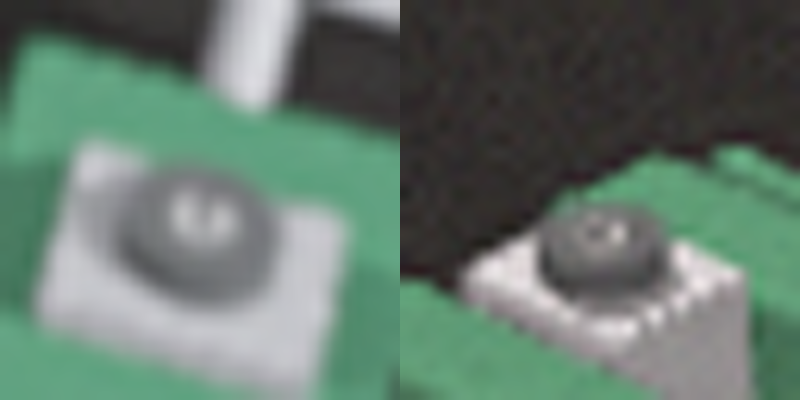

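The crop shows the pin's ring at left-half (200,215) and right-half (605,232), level with the boss face, so it is flush within the resolution. The head tilted about 1° under load, so I'll give a second blow with the head's near part over the pin to take out any residual tenths.

>>> carry_out(
  commands=[
    [[-0.01, 0, 0], 0],
    [[-0.009, 0, 0.01], 0],
    [[0, 0, 0.02], 0],
    [[0, 0, 0.02], 0],
    [[0, 0, 0.02], 0],
    [[0, 0, 0.016], 0],
    [[0, 0, 0.006], 0],
    [[0, 0, 0.003], 0],
    [[0, 0, 0.0025], 0],
    [[0, 0, 0], 0],
  ],
)

```text
clock: 10.05
eef_pos: [0.5284, 0.2629, 0.1172]
orientation: [3.142, 0.001, 3.011]
force: [-2.5, -1.5, 1.5]
gripper_width: 0.228
finger_force: 59.5
```

>>> carry_out(
  commands=[
    [[0, 0, 0.0005], 0],
    [[0, 0, 0], 0],
    [[0, 0, -0.006], 0],
    [[0, 0, -0.012], 0],
    [[0, 0, -0.02], 0],
    [[0, 0, -0.02], 0],
    [[0, 0, -0.02], 0],
    [[0, 0, -0.01], 0],
    [[0, 0, 0], 0],
    [[0, 0, 0], 0],
  ],
)

```text
clock: 11.05
eef_pos: [0.5278, 0.2629, 0.203]
orientation: [-3.141, -0.0, 3.011]
force: [-0.1, 0.6, -4.2]
gripper_width: 0.225
finger_force: 59.1
```

```bash
python3 look.py pics/l6.png
```

```text
11.05 [0.52778228 0.26292954 0.20303482] [-1.55783654e-04  3.01079311e+00] [-0.05744293  0.57854407 -4.16986248] [ 0.03979547  0.15320626 -0.03181146]
scene 828 head min/max tool xyz [[-0.0861, -0.0258, -0.052], [-0.031, 0.0234, 0.0248]]
  handle top slope [ 0.11382949 -0.03304352]
side 485 head min/max tool xyz [[-0.0808, -0.0307, -0.0534], [-0.0213, 0.0136, 0.0254]]
  handle top slope [ 0.00746391 -0.03060133]
wrist 1187 head min/max tool xyz [[-0.0259, -0.0128, -0.0359], [-0.0202, 0.0137, -0.0188]]
  handle top slope [ 0.00079372 -0.03067173]
```

Only about 5 N that time. One more press, slightly deeper.

>>> carry_out(
  commands=[
    [[0, 0, 0.01], 0],
    [[0, 0, 0.02], 0],
    [[0, 0, 0.02], 0],
    [[0, 0, 0.02], 0],
    [[0, 0, 0.01], 0],
    [[0, 0, 0.005], 0],
    [[0, 0, 0.0015], 0],
    [[0, 0, 0.0015], 0],
    [[0, 0, 0.001], 0],
    [[0, 0, 0], 0],
  ],
)

```text
clock: 12.2
eef_pos: [0.5266, 0.2626, 0.1171]
orientation: [-3.141, -0.001, 3.011]
force: [-10.4, -3.4, 20.7]
gripper_width: 0.227
finger_force: 62.5
```

>>> carry_out(
  commands=[
    [[0, 0, 0], 0],
    [[0, 0, -0.005], 0],
    [[0, 0, -0.012], 0],
    [[0, 0, -0.02], 0],
    [[0, 0, -0.02], 0],
    [[0, 0, -0.02], 0],
    [[0, 0, -0.02], 0],
    [[0, 0, -0.005], 0],
    [[0, 0, 0], 0],
    [[0, 0, 0], 0],
  ],
)

```text
clock: 13.2
eef_pos: [0.5275, 0.2628, 0.2155]
orientation: [-3.141, -0.001, 3.011]
force: [0.8, -0.4, -4.3]
gripper_width: 0.225
finger_force: 59.1
```

```bash
python3 look.py pics/l7.png
```

```text
13.2 [0.5274643  0.26282275 0.21550519] [-1.05766786e-03  3.01075443e+00] [ 0.77332684 -0.4217953  -4.28209315] [0.03894906 0.15882906 0.02695072]
scene 837 head min/max tool xyz [[-0.0856, -0.026, -0.0521], [-0.0306, 0.0234, 0.024]]
  handle top slope [ 0.12998177 -0.03582086]
side 484 head min/max tool xyz [[-0.0805, -0.0304, -0.0535], [-0.0235, 0.0148, 0.0258]]
  handle top slope [ 0.02103384 -0.0320029 ]
wrist 1225 head min/max tool xyz [[-0.0262, -0.0126, -0.0363], [-0.0201, 0.0138, -0.0194]]
  handle top slope [ 0.00145523 -0.03105084]
```

25 N without any further descent, so the pin is on its stop and flush. I'll carry the mallet back to its original free spot.

>>> carry_out(
  commands=[
    [[0.0017, -0.013, 0], 0],
    [[0.004, -0.03, 0], 0],
    [[0.004, -0.03, 0], 0],
    [[0.004, -0.03, 0], 0],
    [[0.004, -0.03, 0], 0],
    [[0.004, -0.03, 0], 0],
    [[0.004, -0.03, 0], 0],
    [[0.003, -0.03, 0], 0],
    [[0.002, -0.015, 0], 0],
    [[0, 0, 0], 0],
  ],
)

```text
clock: 14.35
eef_pos: [0.465, 0.0288, 0.216]
orientation: [-3.14, -0.001, 3.008]
force: [0.2, 1.3, -4.2]
gripper_width: 0.227
finger_force: 59.3
```

>>> carry_out(
  commands=[
    [[0, 0, 0.015], 0],
    [[0, 0, 0.025], 0],
    [[0, 0, 0.03], 0],
    [[0, 0, 0.03], 0],
    [[0, 0, 0.03], 0],
    [[0, 0, 0.025], 0],
    [[0, 0, 0.015], 0],
    [[0, 0, 0.008], 0],
    [[0, 0, 0.004], 0],
    [[0, 0, 0], 0],
  ],
)

```text
clock: 15.35
eef_pos: [0.4667, 0.0312, 0.0343]
orientation: [-3.142, 0.0, 3.011]
force: [-0.2, -0.5, -3.3]
gripper_width: 0.226
finger_force: 59.2
```

>>> carry_out(
  commands=[
    [[0, 0, 0.002], 0],
    [[0, 0, 0.002], 0],
    [[0, 0, 0.001], 0],
    [[0, 0, 0.001], 0],
    [[0, 0, 0.001], 0],
    [[0, 0, 0], 0],
    [[0, 0, 0], 0],
    [[0, 0, 0], 0],
    [[0, 0, 0], 0],
    [[0, 0, 0], 0],
  ],
)

```text
clock: 16.35
eef_pos: [0.4664, 0.031, 0.0273]
orientation: [-3.142, -0.0, 3.011]
force: [1.1, -0.7, -3.6]
gripper_width: 0.228
finger_force: 59.2
```

>>> carry_out(
  commands=[
    [[0, 0, 0.0005], 0],
    [[0, 0, 0], 0],
    [[0, 0, 0.0005], 0],
    [[0, 0, 0], 0],
    [[0, 0, 0], 0],
    [[0, 0, 0], 0],
    [[0, 0, 0], 0],
    [[0, 0, 0], 0],
    [[0, 0, 0], 0],
    [[0, 0, 0], 0],
  ],
)

```text
clock: 17.35
eef_pos: [0.4663, 0.031, 0.027]
orientation: [-3.141, 0.0, 3.011]
force: [-3.6, -0.6, 10.1]
gripper_width: 0.226
finger_force: 61.5
```

Face on the bench. Open, then rise straight up.

>>> carry_out(
  commands=[
    [[0, 0, 0], 0],
    [[0, 0, 0], 0],
    [[0, 0, 0], 0],
    [[0, 0, 0], 0],
    [[0, 0, 0], 0],
    [[0, 0, 0], 0],
    [[0, 0, 0], 0],
    [[0, 0, 0], 0],
    [[0, 0, 0], 0],
    [[0, 0, 0], 0],
  ],
  claw=0,
)

```text
clock: 18.35
eef_pos: [0.4664, 0.031, 0.0263]
orientation: [-3.141, -0.0, 3.011]
force: [-0.3, -1.0, -1.0]
gripper_width: 1.003
finger_force: 0.0
```

>>> carry_out(
  commands=[
    [[0, 0, -0.01], 0],
    [[0, 0, -0.02], 0],
    [[0, 0, -0.03], 0],
    [[0, 0, -0.03], 0],
    [[0, 0, -0.03], 0],
    [[0, 0, -0.03], 0],
    [[0, 0, -0.03], 0],
    [[0, 0, -0.02], 0],
    [[0, 0, 0], 0],
    [[0, 0, 0], 0],
  ],
)

```text
clock: 19.35
eef_pos: [0.4664, 0.0311, 0.2268]
orientation: [-3.142, 0.001, 3.011]
force: [-0.3, 0.1, 0.8]
gripper_width: 0.998
finger_force: 0.0
```

Run:
```python
from h import *
a,_,_=grab("scene"); b,_,_=grab("side")
cv2.imwrite("pics/end.png",np.hstack([cv2.resize(a[120:330,180:436],(400,328)),cv2.resize(b[90:300,120:376],(400,328))]))
```

```text
(no output)
```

View pics/end.png

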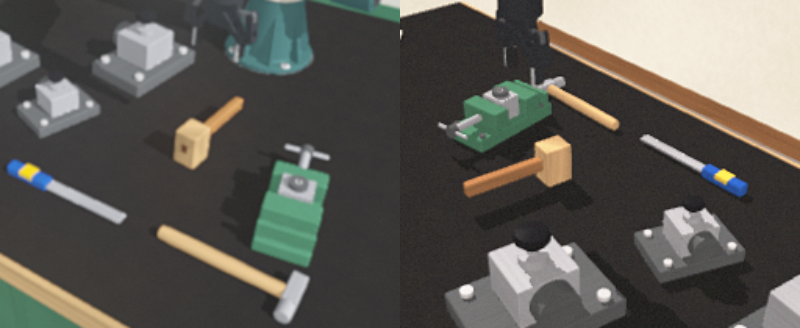

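The mallet stands on its head at left-half (192,142), clear of the vice. The pin is flush at (297,184), and the hammer, file and fixtures look unmoved. Handing in.

```bash
python3 -c "
from bench import ctrl
print(ctrl.finish_job())"
```

```text
the job is handed in; nothing more can be done
None
```

The spring pin was driven flush with the mallet. The mallet was then stood back on its head clear of the vice and released, and the job was handed in at about 19.5 s.

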